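Dress the bench stone and shut its case

TASK

Pick the flattening block out of its tray by its black grip, lay it flat and square on the far end of the bench stone in the open wooden case, and draw it slowly along the stone to the near end, towards the robot, with steady, moderate pressure all the way (about 10 N, as one leans on a pencil eraser). Then set the block down flat in its tray again (do not drop it) and press the case's lid shut until the sprung clasp snaps. Leave the other things on the bench alone.

Things in the scene. Friction and masses are not known exactly. Their poses are not given: they have to be found in the camera images.
- stone: off-white bench stone, 180 x 50 mm, let into the case's wooden base, its top 8 mm proud of the wood. Hard and fixed. Origin: middle of its top face, which is level, 30 mm above the bench. x: along its length, +x the far end, -x the end near the robot; y: across, +y towards the hinge; z up.
- case: stone's hinged hardwood case, fixed to the bench. Its base is a solid slab 210 (x) x 74 (y) x 22 (z) mm; origin: centre of its underside, on the bench; axes as the stone's. The hinge line runs along its +y upper edge (y = +37, z = 22 mm). A small brass catch bead sits at the middle of its -y side.
- lid (a joint): angle of the case's lid, rad: 0 shut (on a stop), grows as it opens. It starts at 2.0 to 2.2, leaning outwards on the +y side (stop at 2.3). A stiff hinge (0.1 N m) keeps it at any angle. At about 0.11 the brass spring clasp in the middle of its free edge meets the catch bead; from there some 8 to 12 N down near the free edge snaps it shut, and it stays shut.
- lid_edge (a point): point on the lid: middle of its free edge, outer (top) face. The lid is a wooden tray turned over, 210 x 74 mm, 22 mm high, 160 g. When shut this point is at (0, -37, 44) mm in the case's frame; it swings with the lid about the hinge line.
- lid_hinge (a point): middle of the hinge line, at (0, +37, 22) mm in the case's frame; its axes turn with the lid. As the lid is swung over from outside, its free edge first rises (fingertips grip the wood, so let them rise with it), then comes down.
- tray: shallow aluminium tray 170 (x) x 130 (y) mm outside, rim 12 mm high, walls and floor 3 mm thick, fixed on the bench, with the block in it. Origin: centre of its underside.
- block: loose flattening block: a flat steel plate 80 (x) x 66 (y) x 10 (z) mm with a black plastic grip on top, 64 mm long (x), 26 mm wide (y), rising from 10 to 50 mm above the block's underside. Origin: centre of its underside. About 0.34 kg. It is gripped from above across the 26 mm.
- bottle: bystander: upright white bottle, 62 mm across, 150 mm high; origin at its foot.
- stand: bystander: round aluminium screwdriver stand, 90 mm across, 105 mm high with its drivers; origin at its foot.
- dome: bystander: clear dust cover with a white knob on a white base, 104 mm across, 83 mm high; origin at its foot.
- loupe: bystander: black eye loupe standing on its small end, up to 38 mm across, 38 mm high; origin at its foot.
Things that resemble listed ones, but are neither listed nor needed, are in the scene too. What is shaped like the case but blue or red is not meant. Of the things that look like the block, take the one that is farthest to the robot's right at the start.

How it is judged:
By the outcome, as a careful person would: the job done as asked, in the order asked, and still so for the second after the job is handed in, with the robot touching nothing.
It also fails if it takes over 70 s, if anything falls off the work surface, if the arm or the gripper's body presses on something with over 40 N, if the wrist force passes 120 N, or if a joint passes its speed limit or range.

ROBOT

A 6-joint arm with a two-finger parallel gripper is mounted at the origin on the work surface. World frame = base frame: x ahead of the robot, y to its left, z up, the work surface at z = 0. Lengths are in mm, angles in rad, forces in N, time in s.
With the tool pointing down it reaches from about 300 to 775 mm from the base axis. Payload 14.6 kg.
Tool frame: the origin (TCP) lies at the very end of the fingers, on their centre line; the grasp point (between the pads) lies 19 mm behind it; z points along the fingers, y is the line along which they close (so a half turn about z gives the same grasp; the last joint's range is limited). The gripper opens to 94 mm and grips with 3 to 60 N. Pads are 16 mm wide; open, the fingers measure 119 mm over their backs; the gripper's body (75 mm by 177 mm) begins 78 mm behind the grasp point.
Start: joints at [-1.396, 0.3, 1.521, -0, 1.321, -0.067], TCP at [131.691, -533.991, 205.446] pointing down, gripper open.
Joint ranges: [-3.03, 3.03], [-0.79, 2.21], [0.23, 2.52], [-1.04, 4.18], [0, 3.07], [-2.55, 2.55]. Speed limits (rad/s): [2.22, 2.22, 2.57, 3.14, 3.14, 3.14].

INTERFACE

Orientations are given as [roll, pitch, yaw] about the fixed x, y, z axes, in that order (R = Rz(yaw) Ry(pitch) Rx(roll)).
In Python, from cell import manip, optics gives the robot as it stands.
- The arm moves only by the shell command python3 -m crank 'ROWS' [FORCE]. ROWS is JSON, a list of rows, each a list of 7 numbers: the opening in per cent of the stroke, from 0 (shut) to 100 (fully open), then the shift along the tool's x, y, z in mm, then the turn, a rotation vector about the tool's x, y, z in rad. A call has 1 to 10 rows; each row is the pose to reach, as a shift and turn from the pose commanded when the call began, along the tool's axes at that moment; what a row does not reach only later rows make up. A row lasts 1/10 s, in which the tool goes at most 50 mm and 8.59 degrees, less where a joint would pass 70% of its speed; a pose out of reach is approached as far as the arm can. A call with a gripper value outside its range is refused whole. The fingers move at their own pace and stop on an object; FORCE is the grip in N (left out, the last holds). Time passes only in rows, so rows that repeat a pose let the fingers close. It gives the time, the measured TCP pose, the force, the opening and the grip force at its end, in the units of the state.
- manip.read_state(): the state, without advancing time (a new reading comes with each control period).
- optics.camera(name): name is "scene" or "side" or "wrist"; returns (picture, depth): 384x512x3 uint8, red, green, blue; 384x512 float32, mm along the optical axis (not along the pixel's ray), 0 where there is no reading.
- optics.calibration(name): a dict with "camera_matrix" (3x3 intrinsics, pixels), "R" (3x3) and "t" (3): a world point X has camera coordinates R X + t. Camera axes: x right, y down, z forward; pixel columns grow to the right and rows downward; lengths in mm; the calibration is good to about 2 mm. The wrist camera is an equidistant fisheye: a pixel r from the principal point sees the ray r / f radians off the axis. A picture is of the moment at which its call begins: read the wrist's pose just before it. calibration takes no time and is no camera call; for the wrist camera it gives the pose at the moment of the call.
- manip.sign_off(): hands the job in; it is judged then, once.
The state is a dict: "clock": time; "joints": joint angles; "qd": joint speeds; "effort": joint torques, N m; "eef_pos": TCP position; "eef_rot": TCP orientation; "wrist_force": force on the tool from outside, world axes, zero at the start; "moment": the same for the moment, N m; "finger_gap": finger opening in mm; "finger_force": force on a finger pad.
Only numpy, scipy, OpenCV 4.12 (cv2) and the standard library are available. Lean on these libraries where they do the work, as an engineer would, in place of code of your own. Each camera call takes 0.05 s, during which the arm holds its last target. There are 200 camera calls.

## Working session

There is one attempt and no reset: what is moved stays moved. The work goes in short steps, Python scripts to look and compute and a shell command to move; the robot and the scene stay as the last step left them, time stands still between calls to the robot, and variables do not carry over. Pictures are saved under pics/ and viewed, at most 10 in all, crops included, and the job is handed in when it is done.

```bash
ls; mkdir -p pics
cat > h.py <<'E'
import numpy as np, cv2
from cell import manip, optics
def snap(name,fn):
    c=optics.calibration(name); p,d=optics.camera(name)
    cv2.imwrite(f'pics/{fn}.png',p[:,:,::-1]); np.savez(f'{fn}.npz',p=p,d=d,K=c['camera_matrix'],R=c['R'],t=c['t'])
def world(fn):
    z=np.load(fn+'.npz'); d=z['d'];K=z['K']
    v,u=np.mgrid[:384,:512]
    P=np.stack([(u-K[0,2])/K[0,0]*d,(v-K[1,2])/K[1,1]*d,d],-1)
    W=(P-z['t'])@z['R']; W[d==0]=np.nan
    return W,z['p']
E
python3 - <<'E'
from h import *
snap('scene','s0'); snap('side','d0')
a=cv2.imread('pics/s0.png');b=cv2.imread('pics/d0.png')
cv2.imwrite('pics/s0b.png',cv2.resize(a,(800,600)));cv2.imwrite('pics/d0b.png',cv2.resize(b,(800,600)))
print(manip.read_state())
for n in('scene','side'):
    c=optics.calibration(n);print(n,-np.array(c['R']).T@c['t'],c['R'])
E
```

```text
pics
{'clock': 0.1, 'joints': array([-1.39558426e+00,  3.00361687e-01,  1.52147741e+00, -2.09890720e-05,
        1.32069298e+00, -6.65849020e-02]), 'qd': array([ 0.00028822, -0.00105722, -0.00262393, -0.00067374, -0.00056026,
       -0.00221446]), 'effort': array([ 1.90665487e-03, -5.32640326e+01, -3.53281689e+01,  7.09290965e-02,
        2.34555721e-02, -5.54957091e-05]), 'eef_pos': array([ 131.65831328, -533.78669887,  204.99020361]), 'eef_rot': array([-3.14065397e+00, -4.22186145e-05,  2.41802152e-01]), 'wrist_force': array([ 0.22222917,  0.21076882, -0.23016807]), 'moment': array([ 0.02904684, -0.00040437,  0.01142669]), 'finger_force': 0.0, 'finger_gap': 94.11263270576382}
scene [1247.51423115 -292.89424304 1235.34278978] [[ 0.38265123  0.92386369  0.00734247]
 [ 0.75832145 -0.3095264  -0.57370898]
 [-0.52775621  0.2250984  -0.81902631]]
side [  333.16040638 -1046.78662822  1107.00373584] [[ 0.98307215 -0.18264691 -0.0144654 ]
 [-0.13787835 -0.68549185 -0.71490593]
 [ 0.12065944  0.70479857 -0.699071  ]]
```

View pics/s0b.png

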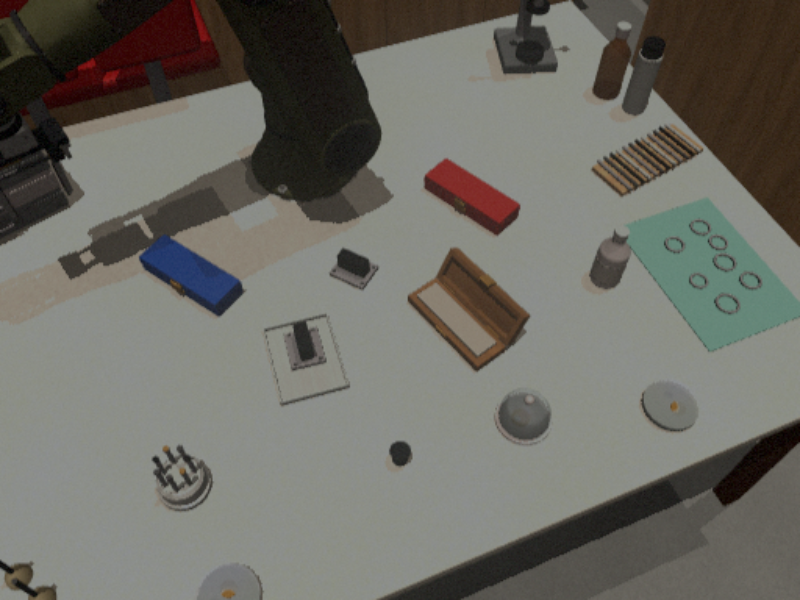

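View pics/d0b.png

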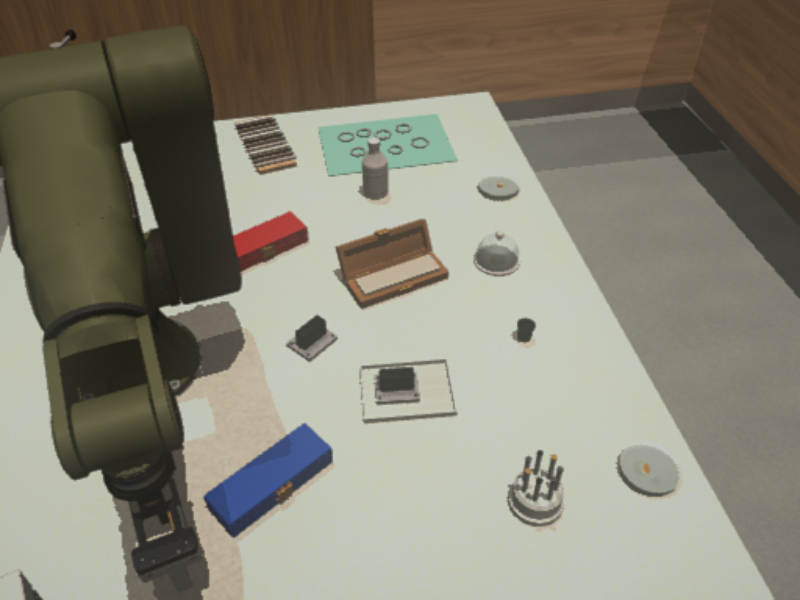

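The scene picture shows the open case at (468,308), the tray with its block at (305,350) and a look-alike block at (353,268). The dome is at (524,415), the loupe at (400,453), the bottle at (608,260) and the stand at (183,480). The side view agrees.

```bash
cat > m.py <<'E'
from h import *
def rect(P,lab):
    r=cv2.minAreaRect(P[:,:2].astype(np.float32)); print(lab,len(P),'c',np.round(r[0],1),'size',np.round(r[1],1),'ang',round(r[2],1),'zmed',round(np.median(P[:,2]),1))
for fn,B in (('s0',dict(blk=(180,195,212,240),tray=(165,198,226,260),lookalike=(208,155,246,188),case=(258,155,342,238))),('d0',dict(blk=(238,232,270,258),tray=(226,228,296,272),lookalike=(180,200,218,230),case=(212,140,290,196)))):
    W,p=world(fn)
    print(fn,'table z',np.nanmedian(W[W[...,2]<15][:,2]))
    for n,(a,b,c,d) in B.items():
        w=W[b:d,a:c].reshape(-1,3);q=p[b:d,a:c].reshape(-1,3).astype(int)
        ok=np.isfinite(w[:,2]); w=w[ok];q=q[ok]
        if n in('blk','lookalike'): rect(w[(w[:,2]>44)&(w[:,2]<62)],n+' grip'); rect(w[(w[:,2]>7)&(w[:,2]<62)],n+' all')
        if n=='tray': rect(w[(w[:,2]>5)],n)
        if n=='case':
            white=(q.min(1)>100)&(w[:,2]>22)&(w[:,2]<40); rect(w[white],'stone')
            h=w[w[:,2]>60]; print(' lid hi z',np.percentile(w[:,2],[98,99.5,100]),'pts',w[np.argsort(-w[:,2])[:5]].round(0).tolist())
            rect(w[(w[:,2]>14)&(w[:,2]<36)],'base')
E
python3 m.py
```

```text
s0 table z -0.5841842598766923
blk grip 167 c [ 489.9 -163.8] size [25.5 62.6] ang 83.1 zmed 52.7
blk all 656 c [ 482.7 -157.5] size [ 94.9 137.8] ang 72.8 zmed 14.6
tray 1218 c [ 500.8 -169.1] size [182.2 215.8] ang 70.9 zmed 11.3
lookalike grip 139 c [346.6  -9.9] size [62.1 29. ] ang 43.3 zmed 49.3
lookalike all 437 c [342.2  -2.5] size [80.3 86.7] ang 35.7 zmed 22.6
stone 757 c [540.7 124.9] size [194.6  54.9] ang 13.6 zmed 30.2
 lid hi z [ 85.93005629  92.10509824 101.67226642] pts [[520.0, 187.0, 102.0], [529.0, 192.0, 101.0], [531.0, 188.0, 101.0], [540.0, 190.0, 100.0], [535.0, 189.0, 100.0]]
base 1981 c [543.7 140.3] size [214.6 105.8] ang 15.9 zmed 27.5
d0 table z -2.9022607713731867
blk grip 179 c [ 490.3 -166.2] size [27.8 62.1] ang 84.1 zmed 50.9
blk all 604 c [ 492.8 -151.8] size [98.2 90.6] ang 81.3 zmed 18.5
tray 1029 c [ 514.1 -169.5] size [141.3 201.9] ang 87.1 zmed 12.0
lookalike grip 134 c [347.3 -12.3] size [66.2 29.2] ang 40.7 zmed 48.0
lookalike all 435 c [348.8 -18.7] size [89.5 69.2] ang 26.3 zmed 26.6
stone 549 c [554.9 130.8] size [197.8  63.4] ang 19.2 zmed 28.6
 lid hi z [ 83.85479071  88.31429174 102.27567422] pts [[522.0, 183.0, 102.0], [519.0, 184.0, 98.0], [522.0, 184.0, 97.0], [533.0, 189.0, 96.0], [539.0, 188.0, 96.0]]
base 1464 c [544.5 139.4] size [213.  111.5] ang 15.8 zmed 26.2
```

```bash
cat >> h.py <<'E'
from scipy.spatial.transform import Rotation as Ro
def go(x,y,z,yaw):
    s=manip.read_state(); R=Ro.from_euler('xyz',s['eef_rot'])
    T=Ro.from_euler('xyz',[np.pi,0,yaw])
    print('shift',(R.inv().apply(np.array([x,y,z])-s['eef_pos'])).round(1),'turn',(R.inv()*T).as_rotvec().round(3),'pos',s['eef_pos'].round(1),'rot',s['eef_rot'].round(3),'F',s['wrist_force'].round(1),'t',round(s['clock'],2))
E
python3 - <<'E'
from h import *
go(490,-165,200,-0.12)
c=optics.calibration('wrist');print(c,-np.array(c['R']).T@c['t'])
E
```

```text
shift [ 436.2 -272.2    5.3] turn [-0.001  0.     0.362] pos [ 131.7 -533.8  205. ] rot [-3.141 -0.     0.242] F [ 0.2  0.2 -0.2] t 0.1
{'camera_matrix': array([[297.31863964,   0.        , 258.26307969],
       [  0.        , 297.31863964, 195.27846979],
       [  0.        ,   0.        ,   1.        ]]), 'R': array([[ 2.40011897e-01, -9.70769530e-01, -8.99291335e-04],
       [-9.30515991e-01, -2.30323458e-01,  2.84764982e-01],
       [-2.76648296e-01, -6.75101786e-02, -9.58596941e-01]]), 't': array([-551.03613962,  -29.8536745 ,  391.4680417 ])} [ 212.77487434 -515.37701843  383.26580651]
```

```bash
python3 -m crank '[[100,44,-27,0,0,0,0.04],[100,88,-54,0,0,0,0.08],[100,132,-81,-5,0,0,0.12],[100,176,-110,-10,0,0,0.16],[100,220,-140,-15,0,0,0.2],[100,262,-166,-20,0,0,0.24],[100,306,-193,-25,0,0,0.28],[100,350,-220,-30,0,0,0.32],[100,394,-247,-35,0,0,0.36],[100,436,-272,-40,0,0,0.362]]'
python3 - <<'E'
from h import *
go(470,-30,260,-0.0)
E
```

```text
clock: 1.1
eef_pos: [479.7, -174.8, 244.0]
eef_rot: [-3.142, 0.0, -0.122]
wrist_force: [0.1, 0.5, -0.7]
finger_gap: 94.0
finger_force: 0.0
shift [ -27.2 -142.5  -16. ] turn [-0.     0.    -0.122] pos [ 479.7 -174.8  244. ] rot [-3.142  0.    -0.122] F [ 0.1  0.5 -0.7] t 1.1
```

```bash
python3 -m crank '[[100,-12,-40,-4,0,0,-0.03],[100,-25,-80,-8,0,0,-0.06],[100,-37,-120,-15,0,0,-0.09],[100,-37,-135,-15,0,0,-0.12],[100,-37,-135,-15,0,0,-0.12],[100,-37,-135,-15,0,0,-0.12],[100,-37,-135,-15,0,0,-0.12]]'
python3 - <<'E'
from h import *
snap('wrist','w0')
cv2.imwrite('pics/w0b.png',cv2.resize(cv2.imread('pics/w0.png'),(800,600)))
s=manip.read_state();print(s['eef_pos'],s['eef_rot'],s['wrist_force'])
E
```

```text
clock: 1.8
eef_pos: [458.1, -39.1, 258.5]
eef_rot: [-3.142, 0.001, -0.002]
wrist_force: [0.4, -0.6, 0.2]
finger_gap: 94.1
finger_force: 0.0
[458.1000632  -39.12308889 258.56267262] [-3.14159124e+00  5.72471939e-04 -2.02690616e-03] [0.7513493  0.17522055 0.1522324 ]
```

View pics/w0b.png

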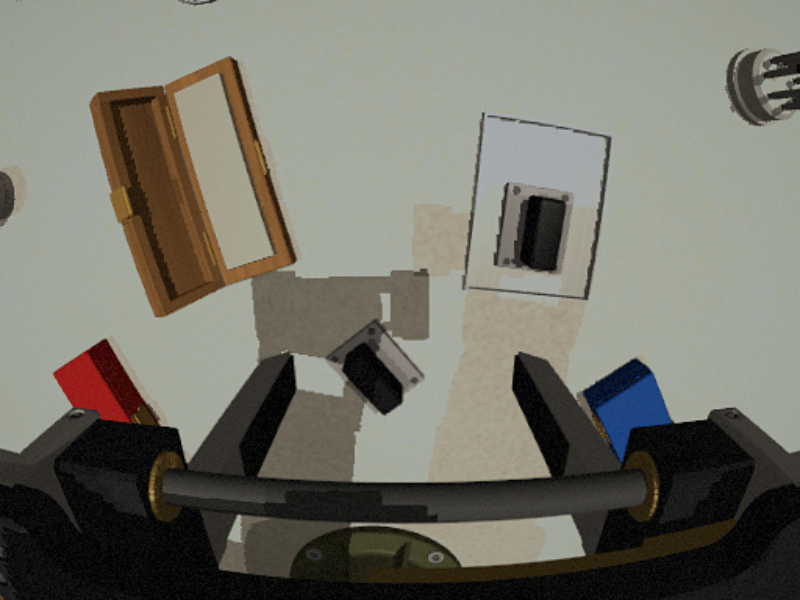

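The wrist view shows the case with its stone from (195,75) to (250,262) and the lid on its left. The block's grip is at (545,232) in the tray, which spans (465–610, 113–298).

```bash
cat >> h.py <<'E'
def wworld(fn):
    z=np.load(fn+'.npz'); d=z['d'];K=z['K']; v,u=np.mgrid[:384,:512]
    a=(u-K[0,2])/K[0,0];b=(v-K[1,2])/K[1,1];th=np.hypot(a,b)+1e-9
    k=np.tan(th)/th*d
    W=(np.stack([a*k,b*k,d],-1)-z['t'])@z['R']; W[d==0]=np.nan
    return W,z['p']
def rect(P,lab):
    r=cv2.minAreaRect(P[:,:2].astype(np.float32)); print(lab,len(P),'c',np.round(r[0],1),'size',np.round(r[1],1),'ang',round(r[2],1),'zmed',round(np.median(P[:,2]),1))
def pick(W,p,box,lo,hi,white=None):
    a,b,c,d=[int(i*.64) for i in box]
    w=W[b:d,a:c].reshape(-1,3);q=p[b:d,a:c].reshape(-1,3).astype(int)
    m=(w[:,2]>lo)&(w[:,2]<hi)
    if white is not None: m&=(q.max(1)-q.min(1)<35)&(q.min(1)>90) if white else (q.max(1)<70)
    return w[m]
E
python3 - <<'E'
from h import *
W,p=wworld('w0')
print('table',np.nanmedian(W[150:170,240:260,2]))
rect(pick(W,p,(490,175,585,280),44,62),'grip')
rect(pick(W,p,(495,175,578,273),9,62),'block')
rect(pick(W,p,(460,105,620,305),7,62),'tray')
rect(pick(W,p,(160,60,280,275),25,36,True),'stone')
P=pick(W,p,(160,60,280,275),25,36,True); print(P[:,2].mean())
rect(pick(W,p,(160,50,300,290),14,36),'base')
L=pick(W,p,(85,80,220,320),45,150); 
# lid edges in case frame later
np.save('lid.npy',L)
E
```

```text
table -0.7909925208279137
grip 861 c [ 490.1 -164.6] size [27.  64.4] ang 83.8 zmed 51.9
block 2244 c [ 490.6 -164.9] size [67.2 79.9] ang 84.1 zmed 13.9
tray 3262 c [ 508.2 -170.7] size [131.5 171.1] ang 84.8 zmed 12.4
stone 3774 c [548.7 126.9] size [179.3  50.4] ang 15.7 zmed 29.0
28.97752777547643
base 8440 c [545.6 137.5] size [209.1 102.8] ang 15.4 zmed 27.9
```

Run:
```python
from h import *
go(490.3,-164.8,21,-0.105)
```

```text
shift [ 32.6 125.6 237.5] turn [0.    0.001 0.103] pos [458.1 -39.1 258.6] rot [-3.142e+00  1.000e-03 -2.000e-03] F [0.8 0.2 0.2] t 1.85
```

```bash
python3 -m crank '[[60,10,40,10,0,0,0.03],[60,20,80,30,0,0,0.06],[60,32,115,55,0,0,0.1],[60,32.5,125.5,100,0,0.001,0.103],[60,32.5,125.5,145,0,0.001,0.103],[60,32.5,125.5,160,0,0.001,0.103],[60,32.5,125.5,160,0,0.001,0.103],[60,32.5,125.5,160,0,0.001,0.103]]'
python3 - <<'E'
from h import *
go(490.3,-164.8,21,-0.105)
E
```

```text
clock: 2.65
eef_pos: [490.8, -164.3, 99.6]
eef_rot: [3.141, -0.002, -0.104]
wrist_force: [-0.7, -0.3, 0.6]
finger_gap: 56.8
finger_force: 0.0
shift [-0.6  0.5 78.6] turn [ 0.    -0.002  0.001] pos [ 490.8 -164.3   99.6] rot [ 3.141e+00 -2.000e-03 -1.040e-01] F [-0.7 -0.3  0.6] t 2.65
```

Descend and close at 35 N.

```bash
python3 -m crank '[[60,-0.3,0.4,30,0,0,0],[60,-0.3,0.4,60,0,0,0],[60,-0.3,0.4,77.5,0,0,0],[60,-0.3,0.4,77.5,0,0,0],[60,-0.3,0.4,77.5,0,0,0],[10,-0.3,0.4,77.5,0,0,0],[10,-0.3,0.4,77.5,0,0,0],[10,-0.3,0.4,77.5,0,0,0],[10,-0.3,0.4,77.5,0,0,0],[10,-0.3,0.4,77.5,0,0,0]]' 40; python3 -m crank '[[10,0,0,0,0,0,0],[10,0,0,0,0,0,0],[10,0,0,0,0,0,0],[10,0,0,0,0,0,0]]' 40
```

```text
clock: 3.65
eef_pos: [490.5, -164.1, 21.7]
eef_rot: [-3.142, -0.001, -0.103]
wrist_force: [-0.9, 0.5, 4.7]
finger_gap: 25.5
finger_force: 40.0
clock: 4.05
eef_pos: [490.5, -164.1, 21.7]
eef_rot: [-3.142, -0.001, -0.103]
wrist_force: [-1.4, 1.0, 5.4]
finger_gap: 25.8
finger_force: 40.0
```

```bash
python3 -m crank '[[10,0,0,-10,0,0,0],[10,0,0,-40,0,0,0],[10,0,0,-80,0,0,0],[10,0,0,-120,0,0,0],[10,0,0,-120,0,0,0],[10,0,0,-120,0,0,0]]'
python3 - <<'E'
from h import *
c,s=np.cos(.272),np.sin(.272)
go(548.7+46*c,126.9+46*s,148,.272)
snap('wrist','w1')
W,p=wworld('w1'); cv2.imwrite('pics/w1.png',p[150:,120:400,::-1])
E
```

```text
clock: 4.65
eef_pos: [490.1, -164.0, 141.5]
eef_rot: [3.141, -0.001, -0.103]
wrist_force: [-0.2, 0.5, -5.1]
finger_gap: 26.0
finger_force: 40.0
shift [  71.2 -312.2   -6.4] turn [ 0.    -0.001 -0.375] pos [ 490.1 -164.   141.5] rot [ 3.141e+00 -1.000e-03 -1.030e-01] F [-0.2  0.5 -5.1] t 4.65
```

View pics/w1.png

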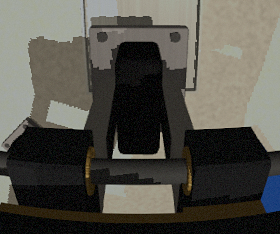

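The block is held straight in the fingers, with its plate at (140,55) in the crop. Next I move it over the far end of the stone.

```bash
python3 -m crank '[[10,6,-25,-2,0,0,-0.03],[10,15,-65,-4,0,0,-0.08],[10,24,-105,-6,0,0,-0.13],[10,33,-145,-6,0,0,-0.18],[10,42,-185,-6,0,0,-0.23],[10,51,-225,-6,0,0,-0.28],[10,60,-265,-6,0,0,-0.32],[10,68,-297,-6,0,0,-0.36],[10,71,-312,-6,0,-0.001,-0.375],[10,71,-312,-6,0,-0.001,-0.375]]'; python3 -m crank '[[10,0,0,0,0,0,0],[10,0,0,0,0,0,0],[10,0,0,0,0,0,0],[10,0,0,0,0,0,0]]';python3 - <<'E'
from h import *
c,s=np.cos(.272),np.sin(.272)
go(548.7+46*c,126.9+46*s,48.7,.272)
snap('wrist','w2')
cv2.imwrite('pics/w2b.png',cv2.resize(cv2.imread('pics/w2.png'),(800,600)))
E
```

```text
clock: 5.7
eef_pos: [592.4, 140.3, 145.4]
eef_rot: [-3.141, 0.003, 0.274]
wrist_force: [-0.3, -0.4, -4.0]
finger_gap: 25.7
finger_force: 40.0
clock: 6.1
eef_pos: [593.0, 138.2, 147.6]
eef_rot: [3.141, -0.0, 0.271]
wrist_force: [-0.4, -1.0, -3.8]
finger_gap: 25.5
finger_force: 40.0
shift [ 0.3 -1.  98.9] turn [ 0.    -0.    -0.001] pos [593.  138.2 147.6] rot [ 3.141 -0.     0.271] F [-0.4 -1.  -3.8] t 6.1
```

View pics/w2b.png

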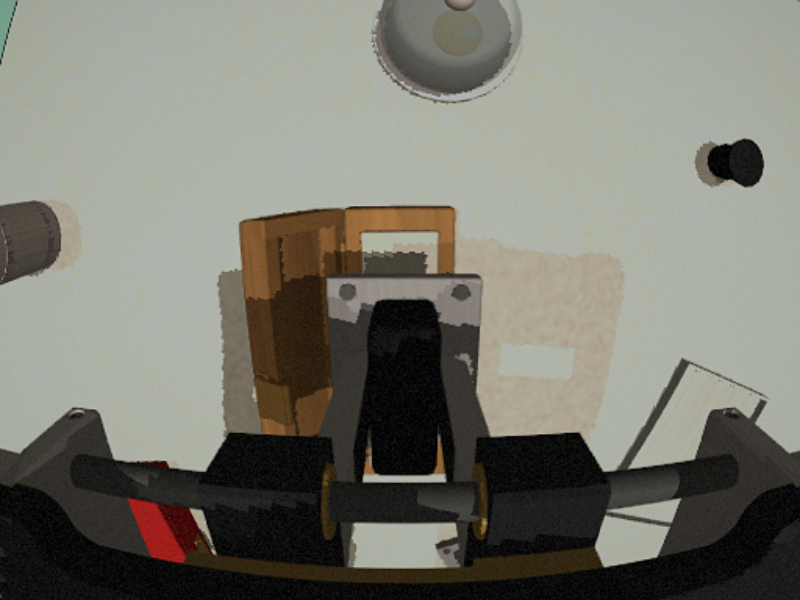

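The plate at (405,275–330) is square to the stone and the case (far edge at y=207), and the lid is clear to the left. I descend to just above contact.

```bash
python3 -m crank '[[10,0.3,-1,25,0,0,0],[10,0.3,-1,55,0,0,0],[10,0.3,-1,80,0,0,0],[10,0.3,-1,90,0,0,0],[10,0.3,-1,95,0,0,0],[10,0.3,-1,96,0,0,0],[10,0.3,-1,97,0,0,0],[10,0.3,-1,97,0,0,0],[10,0.3,-1,97,0,0,0]]';  python3 -m crank '[[10,0,0,0.5,0,0,0],[10,0,0,1,0,0,0],[10,0,0,1.2,0,0,0],[10,0,0,1.2,0,0,0],[10,0,0,1.2,0,0,0]]'
```

```text
clock: 7.05
eef_pos: [593.3, 140.1, 51.2]
eef_rot: [3.141, -0.001, 0.272]
wrist_force: [-0.7, -0.6, -4.2]
finger_gap: 25.8
finger_force: 40.0
clock: 7.55
eef_pos: [593.0, 140.0, 49.2]
eef_rot: [3.141, 0.0, 0.272]
wrist_force: [-1.1, 0.1, -4.5]
finger_gap: 25.9
finger_force: 40.0
```

```bash
python3 -m crank '[[10,0,0,0.4,0,0,0],[10,0,0,0.4,0,0,0],[10,0,0,0.4,0,0,0]]';  python3 -m crank '[[10,0,0,0.4,0,0,0],[10,0,0,0.4,0,0,0],[10,0,0,0.4,0,0,0]]';python3 -m crank '[[10,0,0,0.4,0,0,0],[10,0,0,0.4,0,0,0],[10,0,0,0.4,0,0,0]]'
```

```text
clock: 7.85
eef_pos: [593.0, 140.0, 48.8]
eef_rot: [3.141, 0.0, 0.272]
wrist_force: [0.6, 0.1, -3.6]
finger_gap: 25.7
finger_force: 40.0
clock: 8.15
eef_pos: [593.0, 140.0, 48.8]
eef_rot: [3.141, -0.0, 0.272]
wrist_force: [-3.2, -0.2, 2.5]
finger_gap: 25.7
finger_force: 40.0
clock: 8.45
eef_pos: [593.0, 140.0, 48.8]
eef_rot: [3.141, -0.0, 0.272]
wrist_force: [-6.2, -0.8, 7.6]
finger_gap: 25.7
finger_force: 40.0
```

```bash
python3 -m crank '[[10,-1,0,-0.05,0,0,0],[10,-2.5,0,-0.1,0,0,0],[10,-4.5,0,-0.1,0,0,0]]'; python3 -m crank '[[10,-2,0,0,0,0,0],[10,-4,0,0,0,0,0],[10,-6,0,0,0,0,0],[10,-8,0,0,0,0,0]]'
```

```text
clock: 8.75
eef_pos: [589.4, 138.9, 48.8]
eef_rot: [3.141, -0.002, 0.272]
wrist_force: [6.0, 1.2, 5.4]
finger_gap: 25.8
finger_force: 40.0
clock: 9.15
eef_pos: [581.5, 136.8, 48.8]
eef_rot: [3.141, -0.002, 0.272]
wrist_force: [5.7, 1.1, 4.4]
finger_gap: 25.5
finger_force: 40.0
```

```bash
python3 -m crank '[[10,-2,0,0.05,0,0,0],[10,-4,0,0.1,0,0,0],[10,-6,0,0.1,0,0,0],[10,-8,0,0.1,0,0,0],[10,-10,0,0.1,0,0,0]]'; python3 -m crank '[[10,-2,0,0,0,0,0],[10,-4,0,0,0,0,0],[10,-6,0,0,0,0,0],[10,-8,0,0,0,0,0],[10,-10,0,0,0,0,0]]'
```

```text
clock: 9.65
eef_pos: [572.0, 134.1, 48.7]
eef_rot: [3.141, -0.002, 0.272]
wrist_force: [2.8, 0.5, 4.7]
finger_gap: 25.6
finger_force: 40.0
clock: 10.15
eef_pos: [562.4, 131.4, 48.7]
eef_rot: [3.141, -0.002, 0.272]
wrist_force: [2.4, 0.0, 2.1]
finger_gap: 25.9
finger_force: 40.0
```

```bash
python3 -m crank '[[10,-2,0,0.15,0,0,0],[10,-4,0,0.3,0,0,0],[10,-6,0,0.33,0,0,0],[10,-8,0,0.36,0,0,0]]'; python3 -m crank '[[10,-2,0,0.04,0,0,0],[10,-4,0,0.06,0,0,0],[10,-6,0,0.1,0,0,0],[10,-8,0,0.13,0,0,0]]'
```

```text
clock: 10.55
eef_pos: [555.1, 129.3, 48.8]
eef_rot: [3.141, -0.004, 0.272]
wrist_force: [6.8, 0.9, 6.7]
finger_gap: 25.3
finger_force: 40.0
clock: 10.95
eef_pos: [547.6, 127.2, 48.7]
eef_rot: [3.141, -0.004, 0.272]
wrist_force: [7.5, 1.6, 7.5]
finger_gap: 25.5
finger_force: 40.0
```

```bash
python3 -m crank '[[10,-2,0,0,0,0,0],[10,-4,0,0,0,0,0],[10,-6,0,0,0,0,0],[10,-8,0,0.03,0,0,0]]'; python3 -m crank '[[10,-2,0,0.03,0,0,0],[10,-4,0,0.05,0,0,0],[10,-6,0,0.05,0,0,0],[10,-8,0,0.05,0,0,0]]'
```

```text
clock: 11.35
eef_pos: [539.9, 125.1, 48.8]
eef_rot: [3.141, -0.004, 0.272]
wrist_force: [6.8, 2.6, 8.7]
finger_gap: 25.8
finger_force: 40.0
clock: 11.75
eef_pos: [532.3, 122.9, 48.8]
eef_rot: [3.141, -0.004, 0.272]
wrist_force: [7.0, 1.3, 8.8]
finger_gap: 25.6
finger_force: 40.0
```

```bash
python3 -m crank '[[10,-2,0,-0.05,0,0,0],[10,-4,0,-0.1,0,0,0],[10,-6,0,-0.1,0,0,0],[10,-8,0,-0.1,0,0,0]]'; python3 -m crank '[[10,-2,0,0,0,0,0],[10,-4,0,0,0,0,0],[10,-6,0,0.02,0,0,0],[10,-8,0,0.04,0,0,0]]'
```

```text
clock: 12.15
eef_pos: [524.5, 120.8, 48.8]
eef_rot: [3.141, -0.004, 0.272]
wrist_force: [7.8, 1.5, 7.9]
finger_gap: 25.7
finger_force: 40.0
clock: 12.55
eef_pos: [516.9, 118.6, 48.8]
eef_rot: [3.141, -0.004, 0.272]
wrist_force: [7.1, 0.9, 9.1]
finger_gap: 25.6
finger_force: 40.0
```

```bash
python3 -m crank '[[10,-2,0,-0.1,0,0,0],[10,-4,0,-0.18,0,0,0],[10,-6,0,-0.18,0,0,0],[10,-8,0,-0.18,0,0,0]]'; python3 -m crank '[[10,-2,0,0,0,0,0],[10,-4,0,0,0,0,0],[10,-6,0,0,0,0,0],[10,-7,0,0,0,0,0],[10,-7,0,0,0,0,0]]'
python3 - <<'E'
from h import *
s=manip.read_state();d=Ro.from_euler('z',-.272).apply(s['eef_pos']-[548.7,126.9,0]);print(d)
go(490.5,-164.1,148,-.103)
E
```

```text
clock: 12.95
eef_pos: [508.9, 116.4, 48.7]
eef_rot: [3.141, -0.004, 0.272]
wrist_force: [6.2, 2.7, 7.3]
finger_gap: 25.8
finger_force: 40.0
clock: 13.45
eef_pos: [502.1, 114.5, 48.7]
eef_rot: [3.141, -0.003, 0.272]
wrist_force: [5.7, 0.5, 8.2]
finger_gap: 26.0
finger_force: 40.0
[-48.24807622   0.61658675  48.71315213]
shift [-85.6 265.4 -99.4] turn [-0.    -0.003  0.375] pos [502.1 114.5  48.7] rot [ 3.141e+00 -3.000e-03  2.720e-01] F [5.7 0.5 8.2] t 13.45
```

```bash
python3 -m crank '[[10,0,0,-10,0,0,0],[10,0,0,-40,0,0,0],[10,0,0,-80,0,0,0],[10,-5,15,-99,0,0,0.02],[10,-18,55,-99,0,0,0.08],[10,-31,95,-99,0,0,0.14],[10,-44,135,-99,0,0,0.20],[10,-57,175,-99,0,0,0.26],[10,-70,215,-99,0,0,0.32],[10,-81,250,-99,0,0,0.36]]'; python3 -m crank '[[10,-4.6,15.4,0,0,0,0.015],[10,-4.6,15.4,0,0,0,0.015],[10,-4.6,15.4,0,0,0,0.015],[10,-4.6,15.4,0,0,0,0.015]]';python3 - <<'E'
from h import *
go(490.5,-164.1,21.7,-.103)
E
```

```text
clock: 14.45
eef_pos: [488.8, -149.9, 146.4]
eef_rot: [-3.141, 0.002, -0.091]
wrist_force: [-0.1, 0.5, -4.4]
finger_gap: 26.1
finger_force: 40.0
clock: 14.85
eef_pos: [484.1, -162.1, 146.6]
eef_rot: [-3.141, 0.001, -0.102]
wrist_force: [0.1, 0.8, -4.4]
finger_gap: 25.6
finger_force: 40.0
shift [  6.7   1.3 124.9] turn [-0.     0.001  0.001] pos [ 484.1 -162.1  146.6] rot [-3.141e+00  1.000e-03 -1.020e-01] F [ 0.1  0.8 -4.4] t 14.85
```

```bash
python3 -m crank '[[10,3,0.6,30,0,0,0],[10,6.5,1.3,65,0,0.001,0.001],[10,6.5,1.3,95,0,0.001,0.001],[10,6.5,1.3,110,0,0.001,0.001],[10,6.5,1.3,118,0,0.001,0.001],[10,6.5,1.3,121,0,0.001,0.001],[10,6.5,1.3,122.5,0,0.001,0.001],[10,6.5,1.3,123,0,0.001,0.001],[10,6.5,1.3,123,0,0.001,0.001]]'; python3 -m crank '[[10,0,0,0.5,0,0,0],[10,0,0,1,0,0,0],[10,0,0,1.4,0,0,0],[10,0,0,1.4,0,0,0],[10,0,0,1.4,0,0,0]]'
```

```text
clock: 15.75
eef_pos: [490.8, -165.2, 24.4]
eef_rot: [3.141, -0.002, -0.104]
wrist_force: [0.3, -0.4, -2.8]
finger_gap: 25.7
finger_force: 40.0
clock: 16.25
eef_pos: [490.5, -165.1, 22.4]
eef_rot: [3.141, -0.001, -0.104]
wrist_force: [0.8, 0.3, -3.8]
finger_gap: 25.9
finger_force: 40.0
```

```bash
python3 -m crank '[[10,0,0,0.4,0,0,0],[10,0,0,0.8,0,0,0],[10,0,0,0.8,0,0,0],[10,0,0,0.8,0,0,0]]'; python3 -m crank '[[10,0,0,0.2,0,0,0],[10,0,0,0.2,0,0,0]]'
```

```text
clock: 16.65
eef_pos: [490.5, -165.1, 21.7]
eef_rot: [3.141, -0.001, -0.104]
wrist_force: [-2.8, 0.2, 1.4]
finger_gap: 26.2
finger_force: 40.0
clock: 16.85
eef_pos: [490.5, -165.2, 21.7]
eef_rot: [3.141, -0.001, -0.104]
wrist_force: [-3.6, 0.9, 5.4]
finger_gap: 25.7
finger_force: 40.0
```

```bash
python3 -m crank '[[40,0,0,-0.3,0,0,0],[55,0,0,-0.3,0,0,0],[55,0,0,-0.3,0,0,0],[55,0,0,-0.3,0,0,0],[55,0,0,-15,0,0,0],[55,0,0,-50,0,0,0],[55,0,0,-95,0,0,0],[20,0,0,-140,0,0,0],[0,0,0,-185,0,0,0],[0,0,0,-195,0,0,0]]'
python3 - <<'E'
from h import *
snap('scene','s1');snap('wrist','w3')
W,p=wworld('w3')
cv2.imwrite('pics/w3.png',p[:,:,::-1])
for fn in('s0','d0'):
    Ws,_=world(fn);
    b=(int(590*.64),int(228*.64),int(628*.64),int(290*.64)) if fn=='s0' else (int(360*.64),int(138*.64),int(390*.64),int(198*.64))
    w=Ws[b[1]:b[3],b[0]:b[2]].reshape(-1,3);w=w[w[:,2]>20];print('bottle',np.nanmedian(w,0),np.nanmin(w,0),np.nanmax(w,0))
L=np.load('lid.npy');C=Ro.from_euler('z',-.272).apply(L-[548.7,126.9,0])
# top (outermost) rim points binned by height
for a in range(45,105,6):
    q=C[(C[:,2]>a)&(C[:,2]<a+6)]
    if len(q): print(a,len(q),'y',np.percentile(q[:,1],[2,50,98]).round(1),'x',np.percentile(q[:,0],[2,98]).round(1))
E
```

```text
clock: 17.85
eef_pos: [491.7, -165.6, 221.5]
eef_rot: [3.139, -0.008, -0.104]
wrist_force: [0.0, 0.1, -0.3]
finger_gap: 31.0
finger_force: 0.0
bottle [568.16570827 450.66859884  89.89728741] [528.33315203 431.9271425   20.08250654] [589.25980284 486.22873203 153.9091971 ]
bottle [553.68049392 444.01329113  83.01301004] [525.30333382 428.37433131  20.01110265] [588.1673361  480.68822095 153.57091586]
45 544 y [50.1 66.8 69.4] x [-100.5   99.3]
51 567 y [53.4 69.9 72.9] x [-101.    99.3]
57 577 y [56.4 73.  75.8] x [-100.9  100.3]
63 154 y [58.7 73.7 75.8] x [-104.4  103.3]
69 66 y [61.6 64.3 69.9] x [-105.4  103.8]
75 668 y [65.8 69.1 89.4] x [-101.7  100.9]
81 1055 y [67.6 72.  84. ] x [-101.8  100.3]
87 119 y [63.1 76.2 83.5] x [-88.7  88.8]
93 121 y [62.4 66.3 72.6] x [-12.9  11.9]
```

View pics/w3.png

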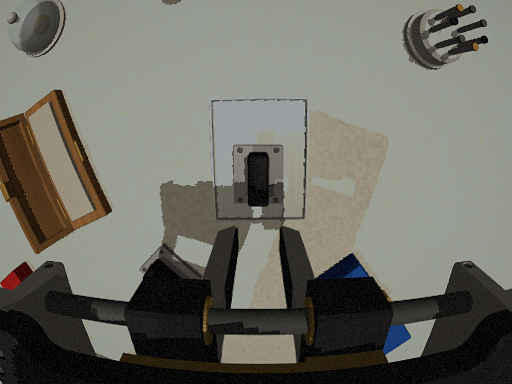

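The block sits flat in its tray at (258,175), with the fingers clear. Next is the lid.

```bash
cat > lid.py <<'E'
from h import *
yaw=.272
def w(y,z,x=0): return Ro.from_euler('z',yaw).apply([x,y,z])+[548.7,126.9,0]
def tcp(th,r=66):
    rot=lambda a,b:(-(-a)*0+a*np.cos(th)+b*np.sin(th), -a*np.sin(th)+b*np.cos(th))
    E=rot(-74,22)
    if th>np.pi/2: y,z=E[0],E[1]-(74-r)
    else: y,z=rot(-r,22)
    return 37+y+12.5,22+z
if __name__=='__main__':
    for th in [2.15,2.05,1.95,1.85,1.7,1.57,1.45,1.3,1.15,1,.85,.7,.55,.4,.3,.2,.15,.11,.05,0]: print(th,np.round(tcp(th),1))
    go(*w(122,200),yaw)
E
python3 lid.py
```

```text
2.15 [108.4  63.9]
2.05 [103.1  69.5]
1.95 [97.3 74.6]
1.85 [91.  79.1]
1.7 [80.9 84.5]
1.57 [71.4 88. ]
1.45 [63.4 90.2]
1.3 [53.  91.5]
1.15 [42.6 91.2]
1 [32.4 89.4]
0.85 [22.5 86.1]
0.7 [13.2 81.3]
0.55 [ 4.7 75.3]
0.4 [-2.7 68. ]
0.3 [-7.1 62.5]
0.2 [-10.8  56.7]
0.15 [-12.5  53.6]
0.11 [-13.7  51.1]
0.05 [-15.3  47.3]
0 [-16.5  44. ]
shift [ -17.7 -410.1   17.2] turn [ 0.002 -0.004 -0.376] pos [ 490.8 -165.3  217.7] rot [ 3.141 -0.004 -0.104] F [ 0.2  0.2 -0.6] t 17.95
```

```bash
python3 -m crank '[[0,-2,-45,0,0,0,-0.04],[0,-4,-90,0,0,0,-0.08],[0,-6,-135,0,0,0,-0.12],[0,-8,-180,0,0,0,-0.17],[0,-10,-225,5,0,0,-0.21],[0,-12,-270,8,0,0,-0.25],[0,-14,-315,11,0,0,-0.29],[0,-16,-360,14,0,0,-0.33],[0,-17.5,-400,17,0.002,-0.004,-0.37],[0,-17.5,-410,17,0.002,-0.004,-0.376]]'; python3 -m crank '[[0,0,0,20,0,0,0],[0,0,0,60,0,0,0],[0,0,0,70,0,0,0],[0,0,0,70,0,0,0],[0,0,0,70,0,0,0],[0,0,0,70,0,0,0]]'; python3 -c "
from lid import *
go(*w(118,66),yaw);snap('wrist','w4');print(manip.read_state()['finger_gap'])"
```

```text
clock: 18.95
eef_pos: [514.3, 247.5, 196.2]
eef_rot: [-3.139, 0.007, 0.276]
wrist_force: [0.1, -0.1, -0.2]
finger_gap: 0.6
finger_force: 0.0
clock: 19.55
eef_pos: [516.0, 244.7, 130.8]
eef_rot: [-3.139, 0.0, 0.271]
wrist_force: [0.1, 0.9, 0.6]
finger_gap: 0.3
finger_force: 0.0
shift [-0.1  4.4 64.8] turn [-0.002  0.    -0.001] pos [516.  244.7 130.8] rot [-3.139  0.     0.271] F [0.1 0.9 0.6] t 19.55
0.7278775584795064
```

View pics/w4.png

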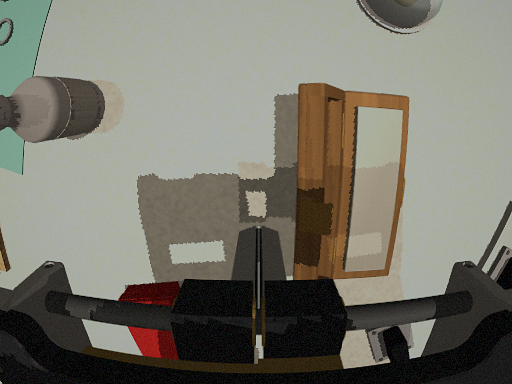

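The closed fingers at (260,250) are outside the lid, whose outer edge is at x≈300. I lower them, then push along the lid's arc.

```bash
python3 -m crank '[[0,0,0,25,0,0,0],[0,0,1,55,0,0,0],[0,0,2,64,0,0,0],[0,0,4,64,-0.002,0,0],[0,0,6,64,-0.002,0,0],[0,0,10,64,-0.002,0,0],[0,0,14,63,-0.002,0,0],[0,0,17,62,-0.002,0,0],[0,0,17,62,-0.002,0,0],[0,0,17,62,-0.002,0,0]]'; python3 -c "
from lid import *
go(*w(97.3,74.6),yaw)"
```

```text
clock: 20.6
eef_pos: [519.8, 228.3, 67.4]
eef_rot: [-3.141, 0.002, 0.272]
wrist_force: [-0.1, 0.7, 0.6]
finger_gap: 0.2
finger_force: 0.0
shift [ 0.6  8.1 -7.2] turn [-0.     0.002 -0.   ] pos [519.8 228.3  67.4] rot [-3.141e+00  2.000e-03  2.720e-01] F [-0.1  0.7  0.6] t 20.6
```

```bash
python3 -m crank '[[0,0,2,-2,0,0,0],[0,0,4,-4,0,0,0],[0,0,6,-5.5,0,0,0],[0,0,8,-7.2,0,0,0],[0,0,10,-8.8,0,0,0],[0,0,12,-10.2,0,0,0],[0,0,14.4,-11.7,0,0,0]]'; python3 -m crank '[[0,0,3,-1.8,0,0,0],[0,0,6,-3.6,0,0,0],[0,0,8,-4.5,0,0,0],[0,0,10,-5.4,0,0,0]]'; python3 -c "
from lid import *
go(*w(71.4,88),yaw)"
```

```text
clock: 21.3
eef_pos: [523.7, 214.7, 79.4]
eef_rot: [-3.141, 0.002, 0.272]
wrist_force: [-2.1, 5.0, 5.1]
finger_gap: 0.8
finger_force: 3.7
clock: 21.7
eef_pos: [526.5, 205.1, 85.2]
eef_rot: [-3.141, 0.002, 0.272]
wrist_force: [-3.4, 5.2, 7.4]
finger_gap: 0.5
finger_force: 5.0
shift [ 0.4  9.9 -2.8] turn [-0.001  0.002 -0.   ] pos [526.5 205.1  85.2] rot [-3.141e+00  2.000e-03  2.720e-01] F [-3.4  5.2  7.4] t 21.7
```

```bash
python3 -m crank '[[0,0,3,-2,0,0,0],[0,0,6,-3,0,0,0],[0,0,10,-4,0,0,0],[0,0,14,-5,0,0,0],[0,0,18,-6,0,0,0],[0,0,23,-6.8,0,0,0],[0,0,28,-7.3,0,0,0]]'; python3 -c "
from lid import *
go(*w(42.6,91.2),yaw)"
```

```text
clock: 22.4
eef_pos: [534.3, 177.6, 92.9]
eef_rot: [3.142, 0.001, 0.272]
wrist_force: [-2.5, 1.2, 11.7]
finger_gap: 0.7
finger_force: 5.0
shift [ 0.2 10.1  1.7] turn [ 0.     0.001 -0.   ] pos [534.3 177.6  92.9] rot [3.142e+00 1.000e-03 2.720e-01] F [-2.5  1.2 11.7] t 22.4
```

```bash
python3 -c "
from lid import *
snap('scene','s2');snap('side','d2')
a=cv2.imread('pics/s2.png')[125:265,230:370];b=cv2.imread('pics/d2.png')[95:215,190:330]
cv2.imwrite('pics/sd2.png',np.hstack([cv2.resize(a,(400,400)),cv2.resize(b,(400,400))]))
print(manip.read_state()['wrist_force'],manip.read_state()['moment'])"
```

```text
[-1.82947978  1.22933562  8.85730328] [ 0.16839012  0.29901854 -0.00291355]
```

View pics/sd2.png

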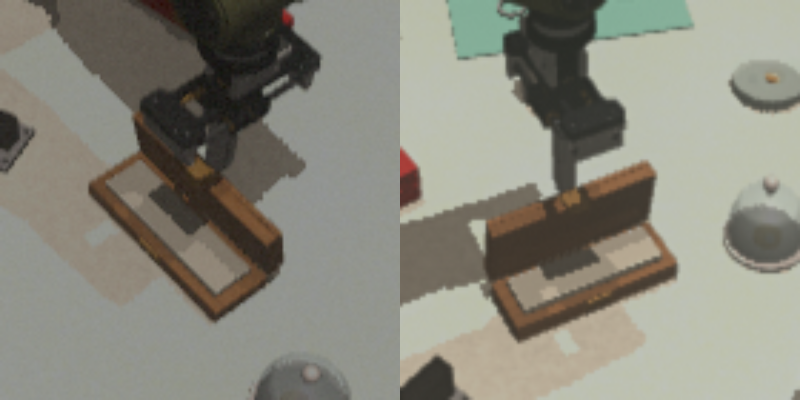

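The pictures show the fingertips behind the lid, which is now roughly upright (middle at (200,170) on the left and (570,200) on the right). I carry on along the arc a little higher.

```bash
python3 -m crank '[[0,0,3,-1.2,0,0,0],[0,0,6,-1.4,0,0,0],[0,0,9,-1.2,0,0,0],[0,0,12,-0.8,0,0,0],[0,0,15,-0.2,0,0,0],[0,0,18,0.6,0,0,0],[0,0,21,1.5,0,0,0]]'; python3 -c "
from lid import *
go(*w(22.5,86.1),yaw)"
```

```text
clock: 23.2
eef_pos: [539.5, 157.3, 90.0]
eef_rot: [-3.142, 0.003, 0.272]
wrist_force: [0.8, 0.3, 3.8]
finger_gap: 0.7
finger_force: 1.3
shift [0.7 9.2 3.9] turn [-0.     0.003 -0.   ] pos [539.5 157.3  90. ] rot [-3.142e+00  3.000e-03  2.720e-01] F [0.8 0.3 3.8] t 23.2
```

```bash
python3 -m crank '[[0,0,3,1,0,0,0],[0,0,6,2.3,0,0,0],[0,0,9.2,3.9,0,0,0],[0,0,12.5,5.5,0,0,0],[0,0,15.5,7,0,0,0],[0,0,18.5,8.7,0,0,0],[0,0,21.5,10.7,0,0,0],[0,0,24.5,12.8,0,0,0],[0,0,27,14.7,0,0,0]]'; python3 -m crank '[[0,0,2.5,2.3,0,0,0],[0,0,5,4.8,0,0,0],[0,0,7.4,7.3,0,0,0]]'; python3 -c "
from lid import *
go(*w(-7.1,62.5),yaw)"
```

```text
clock: 24.1
eef_pos: [546.7, 131.4, 75.2]
eef_rot: [-3.141, 0.003, 0.272]
wrist_force: [0.3, -0.2, 1.6]
finger_gap: 0.4
finger_force: 0.6
clock: 24.4
eef_pos: [548.7, 124.3, 67.9]
eef_rot: [-3.141, 0.003, 0.272]
wrist_force: [0.5, -0.5, 0.9]
finger_gap: 0.5
finger_force: 0.5
shift [0.7 4.6 5.4] turn [-0.     0.003 -0.   ] pos [548.7 124.3  67.9] rot [-3.141e+00  3.000e-03  2.720e-01] F [ 0.5 -0.5  0.9] t 24.4
```

```bash
python3 -m crank '[[0,0,2.5,2.7,0,0,0],[0,0,4.6,5.4,0,0,0],[0,0,6.5,8.3,0,0,0],[0,0,8.3,11.2,0,0,0],[0,0,9.4,13,0,0,0],[0,0,9.4,13,0,0,0]]'; python3 -m crank '[[0,0,0,-4,0,0,0],[0,0,4,-4,0,0,0],[0,0,8,-4,0,0,0],[0,0,8,0,0,0,0],[0,0,8,2,0,0,0],[0,0,8,2,0,0,0]]'; python3 -m crank '[[0,0,0,1,0,0,0],[0,0,0,2,0,0,0],[0,0,0,2,0,0,0]]'; python3 -c "
from lid import *
s=manip.read_state();print(Ro.from_euler('z',-yaw).apply(s['eef_pos']-[548.7,126.9,0]))"
```

```text
clock: 25.0
eef_pos: [551.0, 115.3, 54.8]
eef_rot: [-3.141, 0.003, 0.272]
wrist_force: [0.7, -0.2, 0.5]
finger_gap: 0.4
finger_force: 0.0
clock: 25.6
eef_pos: [553.0, 107.7, 52.6]
eef_rot: [-3.141, 0.003, 0.272]
wrist_force: [0.2, 0.0, 0.9]
finger_gap: 0.2
finger_force: 0.0
clock: 25.9
eef_pos: [553.3, 107.8, 51.1]
eef_rot: [-3.141, 0.003, 0.272]
wrist_force: [0.4, 0.0, 0.4]
finger_gap: 0.6
finger_force: 0.1
[ -0.73045679 -19.66675029  51.08206861]
```

```bash
python3 -m crank '[[0,0,0,0.5,0,0,0],[0,0,0,1,0,0,0],[0,0,0,1,0,0,0],[0,0,0,1,0,0,0]]'; python3 -m crank '[[0,0,0,0.5,0,0,0],[0,0,0,1,0,0,0],[0,0,0,1,0,0,0],[0,0,0,1,0,0,0]]';python3 -m crank '[[0,0,0,0.5,0,0,0],[0,0,0,1,0,0,0],[0,0,0,1,0,0,0],[0,0,0,1,0,0,0]]'
```

```text
clock: 26.3
eef_pos: [553.4, 107.7, 50.6]
eef_rot: [3.142, 0.002, 0.272]
wrist_force: [-1.6, -2.2, 6.1]
finger_gap: 0.4
finger_force: 2.9
clock: 26.7
eef_pos: [553.5, 107.4, 49.9]
eef_rot: [3.141, 0.002, 0.272]
wrist_force: [-3.4, -3.1, 9.9]
finger_gap: 0.7
finger_force: 4.5
clock: 27.1
eef_pos: [553.7, 107.1, 49.0]
eef_rot: [3.141, 0.002, 0.272]
wrist_force: [-1.6, -6.4, 10.4]
finger_gap: 0.6
finger_force: 4.8
```

Clasp engaged; keep pressing.

```bash
python3 -m crank '[[0,0,0,0.5,0,0,0],[0,0,0,1,0,0,0],[0,0,0,1,0,0,0],[0,0,0,1,0,0,0]]'; python3 -m crank '[[0,0,0,0.5,0,0,0],[0,0,0,1,0,0,0],[0,0,0,1,0,0,0],[0,0,0,1,0,0,0]]';python3 -m crank '[[0,0,0,0.5,0,0,0],[0,0,0,1,0,0,0],[0,0,0,1,0,0,0],[0,0,0,1,0,0,0]]'
```

```text
clock: 27.5
eef_pos: [553.8, 107.0, 48.0]
eef_rot: [3.14, 0.001, 0.272]
wrist_force: [-1.8, -7.5, 8.8]
finger_gap: 0.3
finger_force: 4.2
clock: 27.9
eef_pos: [553.8, 107.3, 46.7]
eef_rot: [3.141, 0.001, 0.272]
wrist_force: [0.2, -3.9, 5.6]
finger_gap: 0.4
finger_force: 2.7
clock: 28.3
eef_pos: [553.0, 107.9, 44.8]
eef_rot: [-3.141, 0.003, 0.272]
wrist_force: [0.1, 0.7, -0.1]
finger_gap: 0.3
finger_force: 0.0
```

```bash
python3 -m crank '[[0,0,0,0.5,0,0,0],[0,0,0,1,0,0,0],[0,0,0,1,0,0,0],[0,0,0,1,0,0,0]]';python3 -m crank '[[0,0,0,0.5,0,0,0],[0,0,0,0.8,0,0,0],[0,0,0,0.8,0,0,0],[0,0,0,0.8,0,0,0]]'
```

```text
clock: 28.7
eef_pos: [553.2, 107.8, 44.3]
eef_rot: [-3.141, 0.003, 0.272]
wrist_force: [-2.0, -0.0, 4.1]
finger_gap: 0.6
finger_force: 2.2
clock: 29.1
eef_pos: [553.3, 107.8, 44.2]
eef_rot: [-3.141, 0.002, 0.272]
wrist_force: [-6.0, -0.8, 12.9]
finger_gap: 0.7
finger_force: 6.4
```

Firm on the stop at 44 mm: shut. Retreat and check.

```bash
python3 -m crank '[[0,0,0,-10,0,0,0],[0,0,0,-40,0,0,0],[0,0,0,-80,0,0,0],[0,-20,0,-120,0,0,0],[0,-50,0,-150,0,0,0],[0,-80,0,-160,0,0,0],[0,-80,0,-160,0,0,0],[0,-80,0,-160,0,0,0]]'; python3 -c "
from h import *
snap('wrist','w5');W,p=wworld('w5');snap('scene','s3')
a=cv2.imread('pics/w5.png');b=cv2.imread('pics/s3.png')[90:330,80:400]
cv2.imwrite('pics/f.png',np.hstack([cv2.resize(a,(400,300)),cv2.resize(b,(400,300))]))
C=Ro.from_euler('z',-.272).apply(W.reshape(-1,3)-[548.7,126.9,0])
for y0 in(-35,-15,5,25):
    q=C[(abs(C[:,0])<90)&(C[:,1]>y0)&(C[:,1]<y0+10)&(C[:,2]<90)];print(y0,len(q),np.median(q[:,2]))"
```

```text
clock: 29.9
eef_pos: [476.8, 86.3, 204.1]
eef_rot: [3.142, 0.001, 0.272]
wrist_force: [0.4, 0.1, -0.5]
finger_gap: 0.6
finger_force: 0.0
-35 1369 43.03509562716417
-15 1330 43.02891064324793
5 1306 43.0823331175879
25 1331 43.155634341075825
```

View pics/f.png

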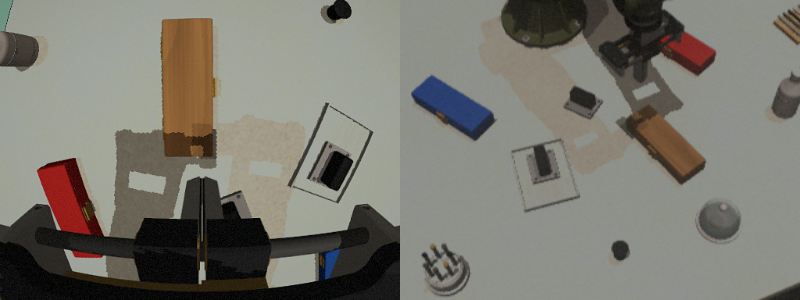

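The lid is flat and shut (case at (188,90) in the left picture) and the block is in its tray (543,165 in the right picture). Nothing else has moved.

```bash
python3 -c "
from cell import manip
print(manip.sign_off())"
```

```text
the job is handed in; nothing more can be done
None
```

The job is done and handed in at about 30 s: the block was drawn along the stone at roughly 6–13 N (one light reading of 6 N near the middle, the rest 8–13 N) and set back flat in its tray, the lid is shut with the clasp snapped, and nothing else was disturbed.

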